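Snap the kitchen timer onto the eye of its stand

ROBOT

A 7-joint arm with a two-finger parallel gripper is mounted at the origin on a cart in front of the work surface, level with it; the furniture and walls round the work are solid. World frame = base frame: x ahead of the robot, y to its left, z up, the work surface at z = 0. Lengths are in m, angles in rad, forces in N, time in s.
With the tool pointing down it reaches from about 0.35 to 0.9 m from the base axis. Payload 7.2 kg.
Tool frame: the origin (TCP) lies at the very end of the fingers, on their centre line; the grasp point (between the pads) lies 19 mm behind it (manip.hold_point_z is the distance from the TCP to the grasp point, in m); z points along the fingers, y is the line along which they close (so a half turn about z gives the same grasp; the last joint's range is limited). The gripper opens to 88 mm and grips with 3 to 60 N. Pads are 20 mm wide; open, the fingers measure 115 mm over their backs; the gripper's body (75 mm by 178 mm) begins 61 mm behind the grasp point.
Start: joints at [-1.231, 0.411, -0.013, 1.596, 0.006, 1.134, -0.082], TCP at [0.248, 0.574, 0.223] pointing down, gripper open.
Joint ranges: [-2.95, 2.95], [-0.29, 1.99], [-1.47, 1.44], [0.14, 2.54], [-1.03, 4.17], [0.13, 1.85], [-2.86, 2.86]. Speed limits (rad/s): [2.39, 2.39, 3.01, 3.01, 3.14, 3.14, 3.14].

INTERFACE

Orientations are given as a unit quaternion [x, y, z, w].
In Python, from plant import manip, optics, job gives the robot as it stands.
- The arm moves only by the shell command python3 -m handwheel 'ROWS' [FORCE]. ROWS is JSON, a list of rows, each an object of numbers: "dx", "dy", "dz": the shift along the tool's x, y, z normalised to -1 to 1, where 1 is 25 cm; "yaw": the turn about the tool's z normalised to -1 to 1, where 1 is 0.5 rad; "fingers": the closure, from 0 (fully open) to 1 (shut). A call has 1 to 8 rows; each row shifts and turns the commanded pose from where the row before left it, along the tool's axes as they then stand; what a row does not reach is not made up. A row lasts 1/8 s, in which the tool goes at most 62.5 mm and 10.7 degrees, less where a joint would pass 70% of its speed; a pose out of reach is approached as far as the arm can. A call with a number of a shift or a turn outside -1 to 1 is refused whole. A call with a gripper value outside its range is refused whole. The fingers move at their own pace and stop on an object; FORCE is the grip in N (left out, the last holds). Time passes only in rows, so rows that do not move let the fingers close. It gives the time, the measured TCP pose, the force, the opening and the grip force at its end, in the units of the state.
- manip.read_state(): the state, without advancing time (a new reading comes with each control period).
- optics.get_image(name): name is "side" or "top"; returns the picture (400x640x3 uint8, red, green, blue); there is no depth.
- optics.camera_model(name): a dict with "fx", "fy", "cx", "cy" (pixels), "R" (3x3) and "t" (3): a world point X has camera coordinates R X + t. Camera axes: x right, y down, z forward; pixel columns grow to the right and rows downward; lengths in m; the calibration is good to about 2 mm. A picture is of the moment at which its call begins. camera_model takes no time and is no camera call.
- job.job_done(): hands the job in; it is judged then, once.
The state is a dict: "t": time; "q": joint angles; "joint_velocities": joint speeds; "tau": joint torques, N m; "tool_pos": TCP position; "eef_rot": TCP orientation; "contact_force": force on the tool from outside, world axes, zero at the start; "moment": the same for the moment, N m; "width": finger opening in m; "gripper_force": force on a finger pad.
Only numpy, scipy, OpenCV 4.12 (cv2) and the standard library are available. Lean on these libraries where they do the work, as an engineer would, in place of code of your own. Each camera call takes 0.05 s, during which the arm holds its last target. There are 200 camera calls.

TASK

Pick up the red kitchen timer by the black grip on its snap hook, gently press the hook's sprung brass gate against the front bar of the steel eye on the stand until the bar is inside the hook, then let the timer down and leave it hanging still and upright from that bar with the gate sprung shut. The eye's height is set differently each time, so find it by touch or sight, and never push or bear down hard on the stand; leave the other things on the worktop where they are.

Things in the scene. Friction and masses are not known exactly. Their poses are not given: they have to be found in the camera images.
- stand: Stand fixed to the worktop, wooden foot 150x120x18 mm; origin under the foot's centre, x from the eye's bar back to the post, y along the bar, z up. Post 8 mm thick at x +50 mm, its height differs each run; from its top a level neck (8 mm) runs to -x and ends in a level D-shaped eye. Eye and neck are the highest parts; they may take 15 N at most.
- bar_foot (a point): Point on the worktop straight below the middle of the eye's front bar (stand x = -60 mm), axes as the stand. The bar: 6 mm round steel, straight along y for 18 mm each side; the hole behind it is 30 mm deep. The bar's axis is 145 to 230 mm above the worktop; no entry measures this height: find it by touch or sight. The neck springs up and down at the bar by 1 mm per 4 N.
- clip: Red and white timer (56 mm across, 56 tall) with a steel snap hook on top and a black grip above: one loose rigid piece, 166 mm tall, 0.15 to 0.25 kg, upright at the start. Origin under its centre, z up, x to the gate side. Hook in the x-z plane, 6 mm round: spine at x -16 mm, bow of mean radius 16 centred at z 106, nose at x +16 ending at z 98.
- clip_mouth (a point): Middle of the hook's sprung mouth, on the gate: clip x +16, z 86 mm (30 mm below clip_seat's height). The mouth lets the 6 mm bar in along the hook's -x with its axis 8 mm below to 6 mm above this point. Once the bar's axis is 10 mm or more (best 13 to 16) inside this point, lower the hook: the bar rises into the bow and the gate springs shut.
- clip_grip (a point): Centre of the black grip block above the hook: 16 mm thick along clip x, 30 mm along y, 28 mm tall; 152 mm above the timer's underside, axes as the clip. The bow's top is 13 mm below the block. Gripped across its 16 mm (along x) it withstands the push best.
- clip_seat (a point): Point inside the top of the bow where the bar's axis lies when the hook hangs on it: 36 mm straight below clip_grip, 116 mm above the timer's underside, axes as the clip.
- gate (a joint): Angle of the brass gate (4.4 mm round, 31 mm long, hinged at clip x +16, z 67.5 mm): 0 shut, grows as it is pressed inwards, stop at 0.95 rad. Its spring gives 0.03 N m shut and 0.06 N m more per rad: about 1.5 to 5 N at the bar.
- mug: Bystander: cream mug, 78 x 113 x 100 mm, origin under its centre.
- spice_a: Bystander: spice jar with a black cap, 41 mm across, 105 mm tall, origin under its centre.
- spice_b: Bystander: second spice jar like the first, 41 mm across, 105 mm tall.
- tin: Bystander: red food tin, 75 mm across, 58 mm tall, origin under its centre.
- teaspoon: Bystander: steel teaspoon, 130 x 27 x 11 mm, lying flat.
- salt_shaker: Bystander: salt shaker, 44 mm across, 90 mm tall.

How it is judged:
On the way, in this order (a step that is already met when the one before it is completed fails the run):
1. the timer is lifted off the worktop (height (world z) of clip_grip above 0.18 m), for 0.1 s.
2. the eye's bar presses the hook's gate open (value of joint gate above 0.3 rad and contact force between clip and stand above 0.3 N), for 0.05 s.
At the end, for the whole second after the job is handed in: The timer hangs by its hook from the eye's front bar: seat point within 7 mm of the bar in the stand's x and within 16 mm of its middle along y, more than 135 mm up, upright within 0.15 rad, its weight on the stand, gate shut (below 0.06 rad), and still (under 0.04 m/s and 0.6 rad/s) (x of clip_seat in the frame of stand between -0.067 and -0.053 m and y of clip_seat in the frame of stand between -0.016 and 0.016 m and height (world z) of clip_seat above 0.135 m and angle between clip_seat's own z axis and vertical below 0.15 rad and value of joint gate below 0.06 rad and contact force between clip and stand above 0.5 N and linear speed of clip below 0.04 m/s and angular speed of clip below 0.6 rad/s); the robot touches nothing.
It fails at once if the timer is pressed on the stand with more than 15 N (contact force between clip and stand above 15 N).
It fails at once if the gripper presses on the stand with more than 15 N (contact force between any of the fingers, the arm and stand above 15 N).
It fails at once if a bystander is moved by more than 30 mm (distance of any of mug, spice_a, spice_b, tin, teaspoon, salt_shaker from where it was at the start of the episode above 0.03 m).
It also fails if it takes over 61 s, if anything falls off the work surface, if the arm or the gripper's body presses on something with over 40 N, if the wrist force passes 120 N, or if a joint passes its speed limit or range.

## Working session

There is one attempt and no reset: what is moved stays moved. The work goes in short steps, Python scripts to look and compute and a shell command to move; the robot and the scene stay as the last step left them, time stands still between calls to the robot, and variables do not carry over. Pictures are saved under pics/ and viewed, at most 10 in all, crops included, and the job is handed in when it is done.

```bash
mkdir -p pics; cat > h.py <<'E'
import numpy as np, cv2
from plant import manip, optics, job
def grab(n,f):
    im=optics.get_image(n); cv2.imwrite('pics/'+f,im[:,:,::-1]); return im
def ray(n,u,v):
    c=optics.camera_model(n); R=np.array(c['R']); t=np.array(c['t'])
    d=R.T@np.array([(u-c['cx'])/c['fx'],(v-c['cy'])/c['fy'],1.]); return -R.T@t,d
def plane(n,u,v,z):
    o,d=ray(n,u,v); return o+d*(z-o[2])/d[2]
def proj(n,X):
    c=optics.camera_model(n); p=np.array(c['R'])@np.array(X)+np.array(c['t']); return np.array([c['fx']*p[0]/p[2]+c['cx'],c['fy']*p[1]/p[2]+c['cy']])
def tri(a,b):
    (o1,d1),(o2,d2)=a,b; s=np.linalg.lstsq(np.c_[d1,-d2],o2-o1,rcond=None)[0]
    p,q=o1+s[0]*d1,o2+s[1]*d2; return (p+q)/2,np.linalg.norm(p-q)
E
python3 - <<'E'
from h import *
for n in('side','top'):
    grab(n,n+'0.png'); c=optics.camera_model(n); print(n,c, -np.array(c['R']).T@np.array(c['t']))
print(manip.read_state())
E
```

```text
side {'fx': 488.5441876043912, 'fy': 488.5441876043912, 'cx': 321.04484908642047, 'cy': 203.49579357772652, 'R': array([[ 0.49929833, -0.86634085,  0.01243832],
       [-0.69425437, -0.40862616, -0.59248251],
       [ 0.51837443,  0.28719017, -0.80548728]]), 't': array([-0.37143851,  0.47516339,  0.93477279])} [ 0.03078058 -0.39608572  1.03909366]
top {'fx': 436.01300247061243, 'fy': 436.01300247061243, 'cx': 318.8172738628234, 'cy': 206.09458484240594, 'R': array([[-0.01650377, -0.99982452, -0.00886305],
       [-0.98503588,  0.01777932, -0.1714299 ],
       [ 0.17155739,  0.00590118, -0.98515645]]), 't': array([-0.03587167,  0.61345132,  1.186572  ])} [ 0.40011435 -0.0537743   1.27380503]
{'t': 0.1, 'q': array([-1.23116232,  0.4118168 , -0.01272666,  1.5969287 ,  0.00558388,
        1.13432966, -0.08219506]), 'joint_velocities': array([-0.00087718, -0.00205522, -0.00038128, -0.00282016,  0.00035114,
       -0.00026849, -0.00010438]), 'tau': array([ 3.64174179e-03, -5.89097929e+01,  6.44464921e-01, -2.91710651e+01,
       -5.37570775e-02,  1.45079420e-02,  6.35662104e-05]), 'tool_pos': array([0.24773153, 0.57331333, 0.221908  ]), 'eef_rot': array([ 2.02489244e-01,  9.79284220e-01, -7.15762507e-04, -1.06219618e-04]), 'contact_force': array([-0.08901928, -0.16217032, -0.33312915]), 'moment': array([-0.0292593 , -0.00891809, -0.03196451]), 'gripper_force': 0.0, 'width': 0.08810130659916388}
```

View pics/side0.png

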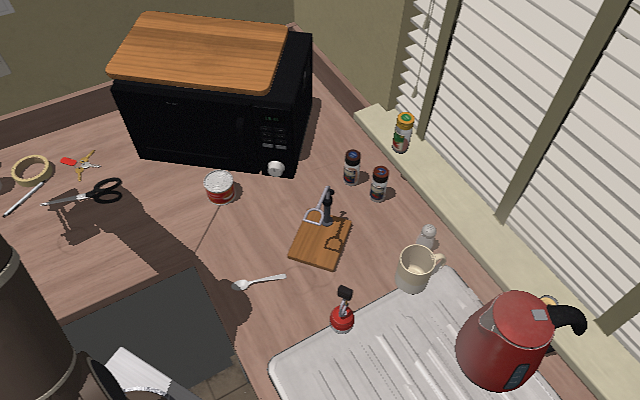

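View pics/top0.png

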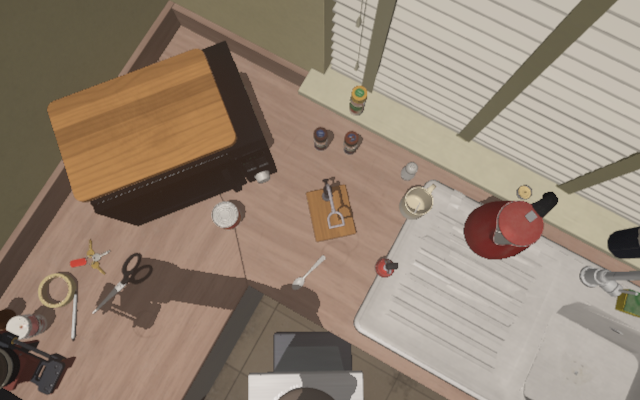

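The side view shows the timer near (343,310) and the stand near (322,235). The top view shows the timer at (387,267) and the stand at (332,212). I'll enlarge both areas.

```bash
python3 - <<'E'
import cv2,numpy as np
s=cv2.imread('pics/side0.png');t=cv2.imread('pics/top0.png')
a=cv2.resize(s[175:345,270:370],None,fx=3.5,fy=3.5,interpolation=2)
b=cv2.resize(t[165:285,295:410],None,fx=3.5,fy=3.5,interpolation=2)
b=cv2.copyMakeBorder(b,0,a.shape[0]-b.shape[0],0,0,0)
cv2.imwrite('pics/c0.png',np.hstack([a,b]))
E
```

```text
(no output)
```

View pics/c0.png

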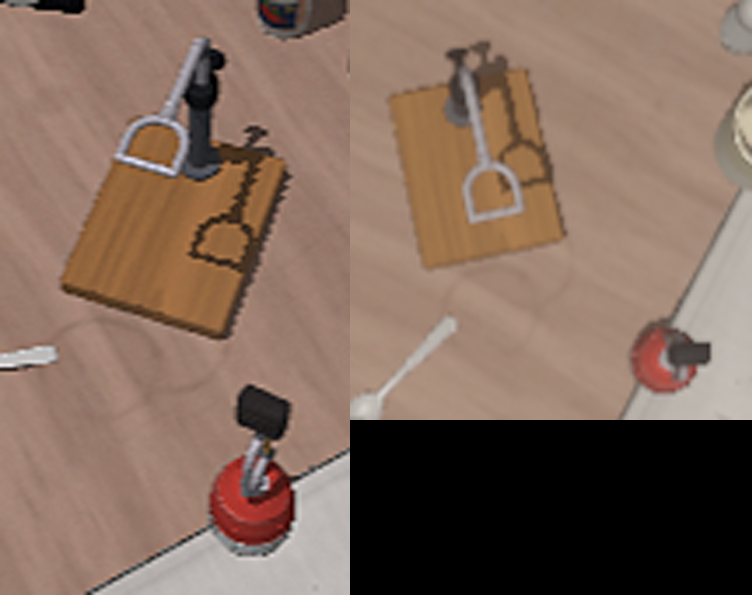

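The bar is centred near side (313,222) and top (337,227). The grip block is near side (345,292) and top (392,266), with its long axis across the top image. I'll triangulate these and look for the brass to find the gate side.

```bash
cat >> h.py <<'E'
S=lambda x,y:(270+x/3.5,175+y/3.5)
T=lambda x,y:(295+(x-350)/3.5,165+y/3.5)
E
python3 - <<'E'
from h import *
def tr(n,s,t): print(n,*[np.round(q,4) for q in tri(ray('side',*S(*s)),ray('top',*T(*t)))])
tr('barL',(119,157),(473,219));tr('barR',(184,171),(521,211));tr('bar',(151,166),(497,216))
tr('neckend',(203,40),(465,68));tr('grip',(263,411),(690,353))
for p in [(390,96),(525,70),(566,238),(424,268)]: print('foot',plane('top',*T(*p),.018).round(4))
for p in [(287,172),(228,335),(62,286)]: print('footS',plane('side',*S(*p),.018).round(4))
im=cv2.imread('pics/side0.png')[:,:,::-1].astype(int)
t=cv2.imread('pics/top0.png')[:,:,::-1].astype(int)
def mask(im,x0,x1,y0,y1,f):
    c=im[y0:y1,x0:x1]; m=f(c); yy,xx=np.where(m); return np.c_[xx+x0,yy+y0]
dk=lambda c:(c.max(2)<75)
for n,I,b in(('side',im,(330,360,280,302)),('top',t,(380,405,258,275))):
    m=mask(I,*b,dk); r=cv2.minAreaRect(m.astype(np.float32)); print(n,len(m),m.mean(0),r)
print(im[294:320,335:352].tolist().__len__())
for y in range(297,318): print(y,' '.join('%3d,%3d,%3d'%tuple(im[y,x]) for x in range(338,352)))
m=mask(im,325,360,300,340,lambda c:(c[:,:,0]>120)&(c[:,:,1]<70)); print('red side',m.min(0),m.max(0),m.mean(0))
m=mask(t,370,405,250,290,lambda c:(c[:,:,0]>120)&(c[:,:,1]<80)); print('red top',m.min(0),m.max(0),m.mean(0))
E
```

```text
barL [ 0.5366 -0.0749  0.1651] 0.0008
barR [ 0.544  -0.1129  0.1676] 0.0066
bar [ 0.5398 -0.0939  0.1648] 0.0029
neckend [ 0.6517 -0.0709  0.1542] 0.0024
grip [ 0.4372 -0.231   0.1499] 0.0015
foot [ 0.6602 -0.0105  0.018 ]
foot [ 0.6805 -0.1244  0.018 ]
foot [ 0.5379 -0.1545  0.018 ]
foot [ 0.5151 -0.0368  0.018 ]
footS [ 0.6715 -0.1315  0.018 ]
footS [ 0.5343 -0.1589  0.018 ]
footS [ 0.51   -0.0422  0.018 ]
side 173 [344.65317919 292.57225434] ((344.2525634765625, 293.05670166015625), (15.534795761108398, 12.8948974609375), 23.96249008178711)
top 59 [392.05084746 265.30508475] ((391.5, 265.0), (6.0, 11.0), 90.0)
26
297 165,133,118 168,134,119 140,112, 99  72, 59, 54  39, 32, 32  27, 25, 26  32, 30, 30  26, 22, 21  31, 27, 27  29, 24, 23  30, 28, 25  25, 22, 19  16, 15, 14  54, 46, 43
298 158,128,114 158,127,112 162,130,115 179,143,127 147,120,108  44, 44, 47  28, 26, 26  30, 27, 27  30, 27, 26  28, 27, 28  33, 30, 29  22, 22, 22  10, 10, 13 120, 95, 84
299 159,127,114 157,125,111 156,124,109 148,119,106 108, 92, 86  66, 66, 70  72, 69, 73  50, 50, 53  30, 26, 31  27, 27, 30  24, 23,
[... 2548 characters left out ...]
175,148,156 125, 38, 32  76, 23, 20  76, 24, 20  72, 23, 21 110, 32, 29
315 164, 75, 73 104, 95, 99  78, 83, 89  66, 67, 71  67, 68, 73  72, 72, 78  68, 72, 76  64, 60, 62  69, 30, 30  77, 23, 19  75, 23, 18  73, 26, 24 110, 34, 30 146, 46, 41
316 177, 70, 65 116, 87, 91  71, 88, 96  68, 69, 74  75, 74, 77  78, 70, 74  77, 49, 49  75, 36, 36  76, 19, 13  74, 23, 20  71, 27, 23 111, 36, 31 147, 45, 38 144, 44, 38
317 193, 57, 48 193, 60, 51 136, 46, 41  74, 16, 11  82, 21, 17  81, 18, 13  81, 25, 20  75, 20, 18  72, 26, 22 114, 35, 31 154, 51, 45 149, 48, 42 142, 43, 38 146, 47, 42
red side [330 305] [352 328] [339.30901288 317.95708155]
red top [376 259] [393 276] [381.40740741 267.45679012]
```

```bash
R='{"dx":-0.131,"dy":-0.177,"fingers":0}'; python3 -m handwheel '[{"dx":-0.131,"dy":-0.177,"dz":-0.06,"fingers":0},{"dx":-0.131,"dy":-0.177,"dz":-0.06,"fingers":0},{"dx":-0.131,"dy":-0.177,"dz":-0.06,"fingers":0},{"dx":-0.131,"dy":-0.177,"dz":-0.06,"fingers":0},{"dx":-0.131,"dy":-0.177,"fingers":0},{"dx":-0.131,"dy":-0.177,"fingers":0},{"dx":-0.131,"dy":-0.177,"fingers":0},{"dx":-0.131,"dy":-0.177,"fingers":0}]'; python3 -m handwheel '[{"dx":-0.131,"dy":-0.177,"fingers":0},{"dx":-0.131,"dy":-0.177,"fingers":0},{"dx":-0.131,"dy":-0.177,"fingers":0},{"dx":-0.131,"dy":-0.177,"fingers":0},{"dx":-0.131,"dy":-0.177,"fingers":0},{"dx":-0.131,"dy":-0.177,"fingers":0},{"dx":-0.131,"dy":-0.177,"fingers":0},{"dx":0,"dy":0,"fingers":0}]'
```

```text
invalid input at $[0]: expected keys dx, dy, dz, yaw, fingers
invalid input at $[0]: expected keys dx, dy, dz, yaw, fingers
```

```bash
python3 -m handwheel '[{"yaw":0.332,"fingers":0},{"yaw":0.332,"fingers":0},{"yaw":0.332,"fingers":0},{"yaw":0.332,"fingers":0},{"yaw":0.332,"fingers":0},{"yaw":0.332,"fingers":0},{"yaw":0.332,"fingers":0},{"fingers":0}]'
python3 - <<'E'
from h import *
from scipy.spatial.transform import Rotation as Ro
s=manip.read_state(); R=Ro.from_quat(s['eef_rot']).as_matrix(); print(R.round(3)); p=np.array(s['tool_pos'])
print((R.T@(np.array([.4372,-.231,.22])-p)/.25).round(3), s['contact_force'],s['q'].round(2))
E
```

```text
[[-0.918  0.397 -0.   ]
 [ 0.397  0.918 -0.001]
 [-0.    -0.001 -1.   ]]
[-1.972 -2.653  0.012] [-0.08901928 -0.16217032 -0.33312915] [-1.23  0.41 -0.01  1.6   0.01  1.13 -0.08]invalid input at $[0]: expected keys dx, dy, dz, yaw, fingers
```

All five keys are needed in every row.

```bash
python3 -m handwheel '[{"dx":-0.131,"dy":-0.177,"dz":-0.06,"yaw":0,"fingers":0},{"dx":-0.131,"dy":-0.177,"dz":-0.06,"yaw":0,"fingers":0},{"dx":-0.131,"dy":-0.177,"dz":-0.06,"yaw":0,"fingers":0},{"dx":-0.131,"dy":-0.177,"dz":-0.06,"yaw":0,"fingers":0},{"dx":-0.131,"dy":-0.177,"dz":0,"yaw":0,"fingers":0},{"dx":-0.131,"dy":-0.177,"dz":0,"yaw":0,"fingers":0},{"dx":-0.131,"dy":-0.177,"dz":0,"yaw":0,"fingers":0},{"dx":-0.131,"dy":-0.177,"dz":0,"yaw":0,"fingers":0}]'; python3 -m handwheel '[{"dx":-0.131,"dy":-0.177,"dz":0,"yaw":0,"fingers":0},{"dx":-0.131,"dy":-0.177,"dz":0,"yaw":0,"fingers":0},{"dx":-0.131,"dy":-0.177,"dz":0,"yaw":0,"fingers":0},{"dx":-0.131,"dy":-0.177,"dz":0,"yaw":0,"fingers":0},{"dx":-0.131,"dy":-0.177,"dz":0,"yaw":0,"fingers":0},{"dx":-0.131,"dy":-0.177,"dz":0,"yaw":0,"fingers":0},{"dx":-0.131,"dy":-0.177,"dz":0,"yaw":0,"fingers":0},{"dx":0,"dy":0,"dz":0,"yaw":0,"fingers":0}]'
python3 -m handwheel '[{"dx":0,"dy":0,"dz":0,"yaw":0.332,"fingers":0},{"dx":0,"dy":0,"dz":0,"yaw":0.332,"fingers":0},{"dx":0,"dy":0,"dz":0,"yaw":0.332,"fingers":0},{"dx":0,"dy":0,"dz":0,"yaw":0.332,"fingers":0},{"dx":0,"dy":0,"dz":0,"yaw":0.332,"fingers":0},{"dx":0,"dy":0,"dz":0,"yaw":0.332,"fingers":0},{"dx":0,"dy":0,"dz":0,"yaw":0.332,"fingers":0},{"dx":0,"dy":0,"dz":0,"yaw":0,"fingers":0}]'
cat >> h.py <<'E'
from scipy.spatial.transform import Rotation as Ro
def go(x):
    s=manip.read_state(); R=Ro.from_quat(s['eef_rot']).as_matrix(); p=np.array(s['tool_pos'])
    print('t',s['t'],'y-axis deg',np.degrees(np.arctan2(R[1,1],R[0,1])).round(2),'tcp',p.round(4),'F',np.round(s['contact_force'],1),'units',(R.T@(np.array(x)-p)/.25).round(3),'w',round(s['width'],4),'g',s['gripper_force'])
    return s,R,p
E
python3 -c "
from h import *
go([.4372,-.231,.22])"
```

```text
t: 1.1
tool_pos: [0.348, 0.143, 0.2826]
eef_rot: [0.202, 0.979, 0.0, -0.0]
contact_force: [1.1, 0.4, -0.2]
width: 0.0877
gripper_force: 0.0
t: 2.1
tool_pos: [0.4351, -0.2342, 0.2823]
eef_rot: [0.205, 0.979, -0.002, -0.0]
contact_force: [-0.2, 0.5, -0.7]
width: 0.0878
gripper_force: 0.0
t: 3.1
tool_pos: [0.4356, -0.2292, 0.2824]
eef_rot: [0.706, 0.708, 0.0, -0.0]
contact_force: [0.1, 0.0, 0.1]
width: 0.0881
gripper_force: 0.0
t 3.1 y-axis deg 0.19 tcp [ 0.4356 -0.2292  0.2824] F [0.1 0.  0.1] units [-0.007  0.007  0.249] w 0.0881 g 0.0
```

```bash
python3 -m handwheel '[{"dx":-0.007,"dy":0.007,"dz":0.15,"yaw":0,"fingers":0},{"dx":0,"dy":0,"dz":0.15,"yaw":0,"fingers":0},{"dx":0,"dy":0,"dz":0.15,"yaw":0,"fingers":0},{"dx":0,"dy":0,"dz":0.1,"yaw":0,"fingers":0},{"dx":0,"dy":0,"dz":0.047,"yaw":0,"fingers":0},{"dx":0,"dy":0,"dz":0,"yaw":0,"fingers":0}]'
python3 - <<'E'
from h import *
s=grab('side','side1.png'); t=grab('top','top1.png'); go([.4372,-.231,.133])
a=cv2.resize(s[240:345,290:400],None,fx=3.5,fy=3.5,interpolation=2)
b=cv2.resize(t[230:335,330:440],None,fx=3.5,fy=3.5,interpolation=2)
cv2.imwrite('pics/c1.png',np.hstack([a,b])[:,:,::-1])
E
```

```text
t: 3.85
tool_pos: [0.4371, -0.2319, 0.1332]
eef_rot: [0.706, 0.708, -0.0, -0.0]
contact_force: [-0.0, 0.0, 0.4]
width: 0.0877
gripper_force: 0.0
t 3.95 y-axis deg 0.11 tcp [ 0.4378 -0.2323  0.1342] F [-0.3 -0.3  0.5] units [ 0.005 -0.003  0.005] w 0.0877 g 0.0
```

View pics/c1.png

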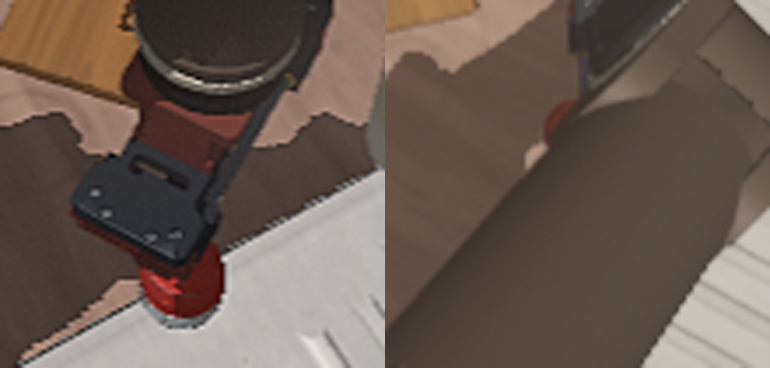

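The gripper hides the grip block in both views. The timer still stands under the fingers, around (180,280) in the left crop, so I'll close and lift.

```bash
python3 -m handwheel '[{"dx":0,"dy":0,"dz":0,"yaw":0,"fingers":0.5},{"dx":0,"dy":0,"dz":0,"yaw":0,"fingers":0.7},{"dx":0,"dy":0,"dz":0,"yaw":0,"fingers":0.8},{"dx":0,"dy":0,"dz":0,"yaw":0,"fingers":0.9},{"dx":0,"dy":0,"dz":0,"yaw":0,"fingers":1},{"dx":0,"dy":0,"dz":0,"yaw":0,"fingers":1},{"dx":0,"dy":0,"dz":0,"yaw":0,"fingers":1}]' 40; python3 -m handwheel '[{"dx":0,"dy":0,"dz":-0.1,"yaw":0,"fingers":1},{"dx":0,"dy":0,"dz":-0.2,"yaw":0,"fingers":1},{"dx":0,"dy":0,"dz":-0.2,"yaw":0,"fingers":1},{"dx":0,"dy":0,"dz":0,"yaw":0,"fingers":1}]' 40
```

```text
t: 4.82
tool_pos: [0.4374, -0.2321, 0.1334]
eef_rot: [0.707, 0.707, -0.0, -0.0]
contact_force: [0.4, -0.4, 0.1]
width: 0.0213
gripper_force: 0.0
t: 5.32
tool_pos: [0.4388, -0.2331, 0.2611]
eef_rot: [0.707, 0.708, 0.002, 0.002]
contact_force: [-0.5, -0.3, -2.7]
width: 0.0155
gripper_force: 40.0
```

```bash
python3 -m handwheel '[{"dx":0,"dy":0,"dz":0,"yaw":-0.192,"fingers":1},{"dx":0,"dy":0,"dz":0,"yaw":-0.192,"fingers":1},{"dx":0.1,"dy":0.06,"dz":0,"yaw":0,"fingers":1},{"dx":0.136,"dy":0.08,"dz":0,"yaw":0,"fingers":1},{"dx":0.136,"dy":0.08,"dz":0,"yaw":0,"fingers":1},{"dx":0.1,"dy":0.06,"dz":0,"yaw":0,"fingers":1},{"dx":0,"dy":0,"dz":0,"yaw":0,"fingers":1},{"dx":0,"dy":0,"dz":0,"yaw":0,"fingers":1}]'
python3 - <<'E'
from h import *
s=grab('side','side2.png'); t=grab('top','top2.png'); go([.4846,-.104,.213])
a=cv2.resize(s[150:310,250:370],None,fx=3.5,fy=3.5,interpolation=2)
b=cv2.resize(t[170:330,290:380],None,fx=3.5,fy=3.5,interpolation=2)
cv2.imwrite('pics/c2.png',np.hstack([a,b])[:,:,::-1])
E
```

```text
t: 6.32
tool_pos: [0.4826, -0.1035, 0.2575]
eef_rot: [0.636, 0.772, -0.001, -0.0]
contact_force: [0.9, -1.0, -2.8]
width: 0.0156
gripper_force: 40.0
t 6.425 y-axis deg 10.95 tcp [ 0.4828 -0.1041  0.258 ] F [-0.9 -0.2 -1.8] units [-0.001  0.007  0.18 ] w 0.0161 g 39.98187839984894
```

View pics/c2.png

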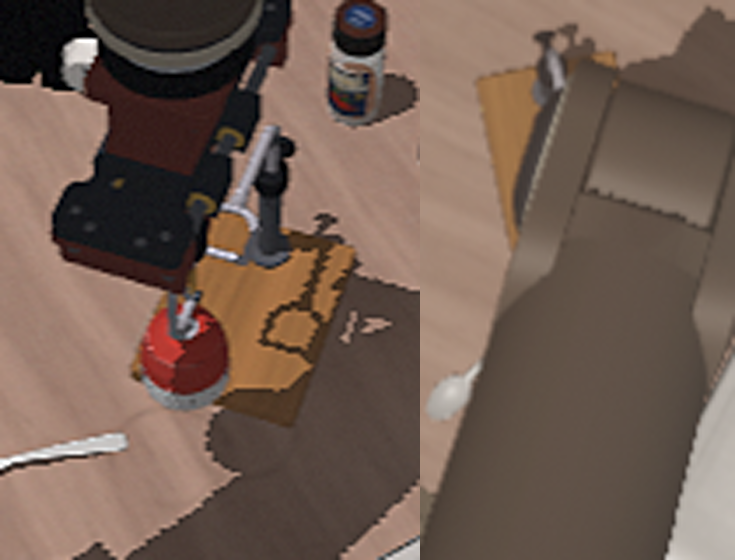

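The timer hangs upright under the gripper with its lower rim at about side (301,267). The eye is visible behind it and clear of it. I'll compare the predicted rim pixels with both pictures to see whether the grip slipped.

```bash
python3 - <<'E'
from h import *
def rim(c,f):
    a=np.linspace(0,6.28,60); P=np.array([proj('side',[c[0]+.028*np.cos(x),c[1]+.028*np.sin(x),c[2]]) for x in a])
    i=cv2.imread('pics/'+f)[:,:,::-1].astype(int); 
    y0=int(P[:,1].min())-25; x0=int(P[:,0].min())-6; c_=i[y0:y0+60,x0:x0+45]
    m=(c_[:,:,0]>110)&(c_[:,:,1]<75)&(c_[:,:,2]<75); n,l,st,ce=cv2.connectedComponentsWithStats(m.astype(np.uint8))
    k=1+st[1:,4].argmax(); yy,xx=np.where(l==k)
    print(f,'pred left',P[:,0].min(),'right',P[:,0].max(),'low',P[:,1].max(),'red x',xx.min()+x0,xx.max()+x0,'y',yy.min()+y0,yy.max()+y0)
rim((.4372,-.231,0),'side0.png'); rim((.4828,-.1041,.125),'side2.png'); rim((.4828,-.1041,.115),'side2.png')
E
```

```text
side0.png pred left 329.52759110356965 right 354.4936295292384 low 334.2074940210458 red x 330 352 y 305 329
side2.png pred left 290.155157014048 right 316.1131668417079 low 265.149096582062 red x 290 302 y 238 260
side2.png pred left 290.33228263154945 right 316.0933614847645 low 267.44172547293965 red x 290 302 y 238 260
```

```bash
python3 -m handwheel '[{"dx":-0.06,"dy":-0.069,"dz":0,"yaw":0,"fingers":1},{"dx":-0.06,"dy":-0.069,"dz":0,"yaw":0,"fingers":1},{"dx":0,"dy":0,"dz":0.15,"yaw":0,"fingers":1},{"dx":0,"dy":0,"dz":0.15,"yaw":0,"fingers":1},{"dx":0,"dy":0,"dz":0.1,"yaw":0,"fingers":1},{"dx":0,"dy":0,"dz":0.05,"yaw":0,"fingers":1},{"dx":0,"dy":0,"dz":0,"yaw":0,"fingers":1},{"dx":0,"dy":0,"dz":0,"yaw":0,"fingers":1}]'; for i in 1 2; do python3 -m handwheel '[{"dx":0,"dy":0,"dz":0.008,"yaw":0,"fingers":1},{"dx":0,"dy":0,"dz":0,"yaw":0,"fingers":1}]'; done
```

```text
t: 7.42
tool_pos: [0.4558, -0.1395, 0.1468]
eef_rot: [0.636, 0.772, 0.0, 0.001]
contact_force: [-0.4, -0.8, -1.8]
width: 0.0158
gripper_force: 40.0
t: 7.68
tool_pos: [0.4556, -0.1388, 0.1442]
eef_rot: [0.636, 0.772, 0.0, 0.0]
contact_force: [-0.6, 0.7, -2.1]
width: 0.0157
gripper_force: 40.0
t: 7.92
tool_pos: [0.4563, -0.1395, 0.1438]
eef_rot: [0.636, 0.772, 0.001, 0.001]
contact_force: [-4.7, 0.8, 22.4]
width: 0.0154
gripper_force: 40.0
```

The timer touches the worktop at TCP z of about 0.144, so the grip sits about 11 mm too high. I'll regrip at the right height and let the fingers close fully this time.

```bash
python3 -m handwheel '[{"dx":0,"dy":0,"dz":-0.005,"yaw":0,"fingers":1},{"dx":0,"dy":0,"dz":0,"yaw":0,"fingers":0.75},{"dx":0,"dy":0,"dz":0,"yaw":0,"fingers":0.6},{"dx":0,"dy":0,"dz":0.024,"yaw":0,"fingers":0.6},{"dx":0,"dy":0,"dz":0.021,"yaw":0,"fingers":0.6},{"dx":0,"dy":0,"dz":0,"yaw":0,"fingers":0.6},{"dx":0,"dy":0,"dz":0,"yaw":0,"fingers":0.8},{"dx":0,"dy":0,"dz":0,"yaw":0,"fingers":0.9}]'; python3 -m handwheel '[{"dx":0,"dy":0,"dz":0,"yaw":0,"fingers":1},{"dx":0,"dy":0,"dz":0,"yaw":0,"fingers":1},{"dx":0,"dy":0,"dz":0,"yaw":0,"fingers":1},{"dx":0,"dy":0,"dz":0,"yaw":0,"fingers":1},{"dx":0,"dy":0,"dz":0,"yaw":0,"fingers":1}]' 45
```

```text
t: 8.93
tool_pos: [0.4554, -0.139, 0.132]
eef_rot: [0.636, 0.772, 0.0, 0.0]
contact_force: [-0.4, 0.2, -0.2]
width: 0.0186
gripper_force: 0.0
t: 9.55
tool_pos: [0.4554, -0.139, 0.132]
eef_rot: [0.636, 0.772, 0.0, 0.0]
contact_force: [-1.4, -0.4, 1.8]
width: 0.0159
gripper_force: 45.0
```

```bash
python3 -m handwheel '[{"dx":0,"dy":0,"dz":-0.1,"yaw":0,"fingers":1},{"dx":0,"dy":0,"dz":-0.12,"yaw":0,"fingers":1},{"dx":0,"dy":0,"dz":-0.1,"yaw":0,"fingers":1},{"dx":0.057,"dy":0.07,"dz":0,"yaw":0,"fingers":1},{"dx":0.058,"dy":0.07,"dz":0,"yaw":0,"fingers":1},{"dx":0,"dy":0,"dz":0,"yaw":0,"fingers":1},{"dx":0,"dy":0,"dz":0,"yaw":0,"fingers":1}]'
python3 - <<'E'
from h import *
s=grab('side','side3.png'); go([.4846,-.104,.212])
for P in([.5395,-.0932,.160],[.5395,-.0932,.165],[.5395,-.0932,.170]): print(proj('side',P),proj('top',P))
cv2.imwrite('pics/c3.png',cv2.resize(s[160:290,260:360],None,fx=4.5,fy=4.5,interpolation=2)[:,:,::-1])
E
```

```text
t: 10.42
tool_pos: [0.4836, -0.104, 0.211]
eef_rot: [0.636, 0.772, -0.001, -0.001]
contact_force: [-0.5, -0.4, -2.0]
width: 0.0158
gripper_force: 45.0
t 10.475 y-axis deg 11.03 tcp [ 0.4835 -0.1044  0.2112] F [-0.4 -0.8 -2. ] units [ 0.001  0.004 -0.003] w 0.0158 g 44.997721910476685
[312.12383541 223.75194574] [337.09485529 226.68595342]
[312.11857786 222.45716441] [337.15821343 226.44196303]
[312.11328002 221.15245738] [337.22213334 226.1958093 ]
```

View pics/c3.png

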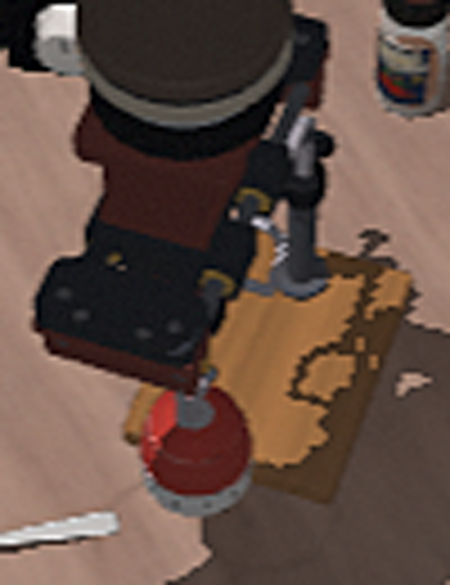

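The bar height of 0.165 m agrees with both views, and the mouth is level with it. I'll advance to just short of contact, then step in while watching the force.

```bash
python3 -m handwheel '[{"dx":0,"dy":0.05,"dz":0,"yaw":0,"fingers":1},{"dx":0,"dy":0.04,"dz":0,"yaw":0,"fingers":1},{"dx":0,"dy":0.028,"dz":0,"yaw":0,"fingers":1},{"dx":0,"dy":0,"dz":0,"yaw":0,"fingers":1}]'; for i in 1 2 3; do python3 -m handwheel '[{"dx":0,"dy":0.012,"dz":0,"yaw":0,"fingers":1},{"dx":0,"dy":0,"dz":0,"yaw":0,"fingers":1}]' | egrep 'pos|contact'; done
```

```text
t: 10.98
tool_pos: [0.5136, -0.0984, 0.2117]
eef_rot: [0.636, 0.772, -0.0, 0.0]
contact_force: [0.5, 0.6, -2.2]
width: 0.0156
gripper_force: 45.0
tool_pos: [0.5161, -0.0978, 0.2119]
contact_force: [0.1, 0.6, -1.3]
tool_pos: [0.5189, -0.0972, 0.2119]
contact_force: [0.3, -1.1, -2.5]
tool_pos: [0.5218, -0.0967, 0.2118]
contact_force: [-1.3, -0.8, -0.5]
```

```bash
for i in 1 2 3; do python3 -m handwheel '[{"dx":0,"dy":0.008,"dz":0,"yaw":0,"fingers":1},{"dx":0,"dy":0,"dz":0,"yaw":0,"fingers":1}]' | egrep 'pos|contact'; done
```

```text
tool_pos: [0.5239, -0.0963, 0.2118]
contact_force: [-2.4, -0.4, -1.8]
tool_pos: [0.5259, -0.0959, 0.2118]
contact_force: [-3.2, -0.3, -1.6]
tool_pos: [0.5279, -0.0955, 0.2118]
contact_force: [-3.1, -1.2, -2.6]
```

```bash
for i in 1 2 3 4; do python3 -m handwheel '[{"dx":0,"dy":0.010,"dz":0,"yaw":0,"fingers":1},{"dx":0,"dy":0,"dz":0,"yaw":0,"fingers":1}]' | egrep 'pos|contact'; done
```

```text
tool_pos: [0.5304, -0.095, 0.2118]
contact_force: [-2.9, -1.2, -3.1]
tool_pos: [0.5329, -0.0945, 0.2118]
contact_force: [-2.4, -0.2, -1.9]
tool_pos: [0.5354, -0.094, 0.2118]
contact_force: [-2.9, -1.0, -2.8]
tool_pos: [0.5379, -0.0935, 0.2118]
contact_force: [-2.3, 0.0, -3.1]
```

```bash
for i in 1 2 3; do python3 -m handwheel '[{"dx":0,"dy":0,"dz":0.016,"yaw":0,"fingers":1},{"dx":0,"dy":0,"dz":0.016,"yaw":0,"fingers":1},{"dx":0,"dy":0,"dz":0,"yaw":0,"fingers":1}]' | egrep 'pos|contact'; done
```

```text
tool_pos: [0.538, -0.0934, 0.2035]
contact_force: [0.1, -0.0, -5.3]
tool_pos: [0.5378, -0.0935, 0.1958]
contact_force: [0.5, -0.0, -1.2]
tool_pos: [0.5374, -0.0935, 0.1875]
contact_force: [0.2, 0.9, -1.8]
```

The force along x has gone, so the gate has shut. I'll lower it gently until the bar takes the weight.

```bash
for i in 1 2 3 4 5; do python3 -m handwheel '[{"dx":0,"dy":0,"dz":0.005,"yaw":0,"fingers":1},{"dx":0,"dy":0,"dz":0,"yaw":0,"fingers":1}]' | egrep 'pos|contact'; done
```

```text
tool_pos: [0.5377, -0.0936, 0.1866]
contact_force: [0.5, -0.2, -2.4]
tool_pos: [0.5376, -0.0935, 0.1853]
contact_force: [0.2, -0.0, -2.0]
tool_pos: [0.5376, -0.0936, 0.184]
contact_force: [-0.1, 0.4, -2.2]
tool_pos: [0.5377, -0.0936, 0.183]
contact_force: [-0.6, -0.0, 0.6]
tool_pos: [0.5378, -0.0937, 0.1819]
contact_force: [-2.4, -0.6, 4.1]
```

```bash
python3 -m handwheel '[{"dx":0,"dy":-0.008,"dz":-0.004,"yaw":0,"fingers":1},{"dx":0,"dy":0,"dz":0,"yaw":0,"fingers":1}]' | egrep 'pos|contact'; python3 -m handwheel '[{"dx":0,"dy":0,"dz":0.004,"yaw":0,"fingers":1},{"dx":0,"dy":0,"dz":0,"yaw":0,"fingers":1}]' | egrep 'pos|contact'
```

```text
tool_pos: [0.5362, -0.0939, 0.1829]
contact_force: [2.1, 0.2, 0.3]
tool_pos: [0.5362, -0.094, 0.1819]
contact_force: [1.8, 0.4, 4.6]
```

```bash
python3 -m handwheel '[{"dx":0,"dy":0.003,"dz":-0.004,"yaw":0,"fingers":1},{"dx":0,"dy":0,"dz":0,"yaw":0,"fingers":1},{"dx":0,"dy":0,"dz":0,"yaw":0,"fingers":0.75},{"dx":0,"dy":0,"dz":0,"yaw":0,"fingers":0.65},{"dx":0,"dy":0,"dz":0,"yaw":0,"fingers":0.5},{"dx":0,"dy":0,"dz":0,"yaw":0,"fingers":0.4},{"dx":0,"dy":0,"dz":0,"yaw":0,"fingers":0.4},{"dx":0,"dy":0,"dz":0,"yaw":0,"fingers":0.4}]'; python3 -m handwheel '[{"dx":0,"dy":0,"dz":-0.04,"yaw":0,"fingers":0.4},{"dx":0,"dy":0,"dz":-0.08,"yaw":0,"fingers":0.4},{"dx":0,"dy":0,"dz":-0.16,"yaw":0,"fingers":0.4},{"dx":0,"dy":0,"dz":-0.2,"yaw":0,"fingers":0.4},{"dx":0,"dy":-0.2,"dz":-0.1,"yaw":0,"fingers":0.4},{"dx":0,"dy":-0.2,"dz":0,"yaw":0,"fingers":0.4},{"dx":0,"dy":-0.2,"dz":0,"yaw":0,"fingers":0.4},{"dx":0,"dy":0,"dz":0,"yaw":0,"fingers":0.4}]'
python3 - <<'E'
from h import *
s=grab('side','side4.png'); t=grab('top','top4.png')
a=cv2.resize(s[160:300,260:360],None,fx=3.8,fy=3.8,interpolation=2)
b=cv2.resize(t[160:300,290:390],None,fx=3.8,fy=3.8,interpolation=2)
cv2.imwrite('pics/c4.png',np.hstack([a,b])[:,:,::-1])
E
```

```text
t: 17.35
tool_pos: [0.5364, -0.0938, 0.1826]
eef_rot: [0.636, 0.772, 0.0, 0.0]
contact_force: [-0.4, 0.3, -0.3]
width: 0.0526
gripper_force: 0.0
t: 18.35
tool_pos: [0.3869, -0.1242, 0.3287]
eef_rot: [0.636, 0.771, 0.005, -0.001]
contact_force: [-0.1, 0.2, 0.0]
width: 0.0525
gripper_force: 0.0
```

View pics/c4.png

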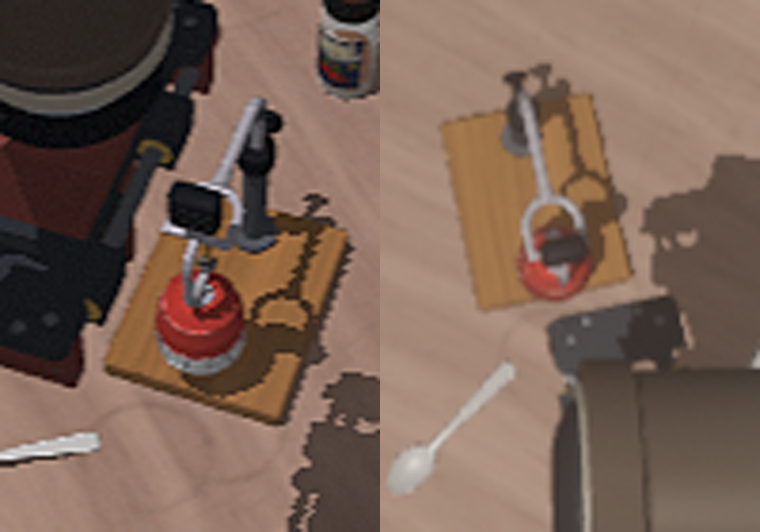

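The timer hangs from the bar, with its grip at (195,208) on the left and (563,248) on the right, and the arm is clear of it. I'll let any swing die out, check for motion, and hand in.

```bash
for i in 1 2 3 4 5 6 7 8 9 10; do python3 -m handwheel '[{"dx":0,"dy":0,"dz":0,"yaw":0,"fingers":0.4},{"dx":0,"dy":0,"dz":0,"yaw":0,"fingers":0.4},{"dx":0,"dy":0,"dz":0,"yaw":0,"fingers":0.4},{"dx":0,"dy":0,"dz":0,"yaw":0,"fingers":0.4},{"dx":0,"dy":0,"dz":0,"yaw":0,"fingers":0.4},{"dx":0,"dy":0,"dz":0,"yaw":0,"fingers":0.4},{"dx":0,"dy":0,"dz":0,"yaw":0,"fingers":0.4},{"dx":0,"dy":0,"dz":0,"yaw":0,"fingers":0.4}]' >/dev/null; done
python3 - <<'E'
from h import *
for i in range(8):
    im=optics.get_image('side').astype(int)[215:265,292:335]; m=(im[:,:,0]>110)&(im[:,:,1]<75)&(im[:,:,2]<75); yy,xx=np.where(m); print(len(xx),xx.mean().round(2),yy.mean().round(2))
im=optics.get_image('top'); go([0,0,0])
d=(im.max(2)<60)[215:240,330:350]; yy,xx=np.where(d); print('grip top px',xx.mean()+330,yy.mean()+215, 'expected',proj('top',[.5395,-.0932,.165+.050]),plane('top',xx.mean()+330,yy.mean()+215,.21))
E
```

```text
209 17.4 27.79
205 17.28 27.97
206 17.35 27.95
206 17.38 27.93
205 17.32 27.85
203 17.25 27.95
207 17.36 27.78
204 17.36 27.77
t 28.9 y-axis deg 11.06 tcp [ 0.3892 -0.1226  0.3276] F [-0.9  0.   0. ] units [ 0.78  -1.434  1.311] w 0.0526 g 0.0
grip top px nan nan expected [337.82397588 223.87813084] [nan nan nan]<stdin>:5: RuntimeWarning: Mean of empty slice.
  ret = ret.dtype.type(ret / rcount)
```

```bash
python3 -c "
from plant import job
print(job.job_done())"
```

```text
the job is handed in; nothing more can be done
None
```

The job is handed in, with the timer hanging still from the eye's front bar and the arm clear of it; the gate shutting was judged from the wrist force dropping off rather than seen in a picture, and no verdict came back.

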